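Kill the coil supply and hold the flipper mechanism at full stroke

TASK

Make the flipper mechanism safe and hold it for me while I set its end-of-stroke contacts: first press the mushroom stop on top of the coil supply until it latches down, then push the mechanism's crank arm against its return spring until the plunger is fully home against its coil stop, without forcing it. Finish while still holding the crank home with the gripper, the mushroom left latched, and leave everything else on the bench where it is.

Things in the scene. Friction and masses are not known exactly. Their poses are not given: they have to be found in the camera images.
- supply: Grey painted steel bench supply for coils, fixed, 150 (x) by 130 (y) by 85 mm high, aluminium front with a needle meter and two brass binding posts; on its top an aluminium collar (54 mm across, up to 94 mm above the bench) with the mushroom stop in the middle. Origin: centre of the underside; front faces its -x. It may stand on either side of the bench and be turned a little.
- stop_top (a point): Centre of the top face of the mushroom stop: a red mushroom head 40 mm across and 16 mm thick on a black neck, in the middle of the top of the supply; its top is 123 mm above the bench when up, 115 mm when latched.
- stop_button (a joint): Travel of the mushroom stop, straight down, in m: 0 up, 0.008 fully down. Snap action: it resists with about 10 N at first, less and less with travel; once past 5 mm it snaps down and stays latched at 8 mm (let go earlier, it springs back up). It has a hard stop at 8 mm.
- flipper_mech: Flipper mechanism, fixed, mechanism-up on a plywood offcut 130 (x) by 230 mm (y, -120 to +110) on four legs; plywood top 57 mm, steel plate 60 mm above the bench. Along y over x = 0: coil, plunger, link, then the crank. Pushing the crank's pivot along +y (to the coil) drives the plunger home. Origin on the bench under the coil axis. It may stand on either side of the bench, turned a little.
- coil_middle (a point): Middle of the mechanism's copper-wound coil, 44 mm across, axis along flipper_mech's y at x = 0, 84 mm up; with its steel brackets it spans y = 12 to 81 mm, top 110 mm up. The 12 mm steel plunger comes out of it towards -y, with its return spring round it, and is joined to the crank by a short black link.
- crank_hub (a point): Top centre of the crank's hub (20 mm across, 67 to 101 mm up), clamped on the vertical flipper shaft at x = 30, y = -56 mm of flipper_mech. The steel forked arm, 32 mm long, points from here towards -x to the pivot. A black contact stack (x 50 to 63, y -81 to -65 mm) is 88 mm high, its blades reach to x = 27 mm. A white flipper bat on the same shaft sticks out under the plywood at +x.
- crank_pivot (a point): Pivot at the end of the crank arm, in the upper fork cheek, 94 mm up: round cheek end 16 mm across, 92 to 96 mm up (another at 72 to 76), 8 mm bolt up to 102 mm. In flipper_mech: x = 1, y = -70 mm at rest; x = 1, y = -42 mm fully home (28 mm along +y, bowing 3 mm to -x halfway). The plate behind it (x -35 to 20, y -120 to -80 mm) is free.
- crank (a joint): Angle of the crank, rad: 0 at rest, 0.9 with the plunger fully home on its coil stop (hard stop); grows as the pivot goes towards the coil. The return spring pushes back at the pivot with about 3 N at rest, rising to about 8 N fully home (up to 12 N felt by a finger rubbing on it), and throws the crank back when let go.
- toggle_panel: Bystander, fixed: black bakelite box 75 by 130 by 30 mm with a toggle switch and two amber lamps, far back.
- toggle_tip (a point): Bystander: the tip of the steel toggle on the bakelite panel, 62 mm above the bench; not to be flipped.
- spare_coil: Bystander, loose: copper-wound flipper coil standing on its flange, 44 mm across, 60 mm high (70 mm with its lugs). Origin: centre of its underside.
- saucer: Bystander, loose: red plastic kickout saucer, a dish 68 mm across, 18 mm high. Origin: centre of its underside.
- outhole_bracket: Bystander, loose: bent silver steel outhole bracket, 90 by 36 by 36 mm. Origin: centre of its underside.
- lane_guide_a: Bystander, loose: purple plastic lane guide, 87 by 15 by 25 mm, lying between the supply and the mechanism. Origin: centre of its underside.
- lane_guide_b: Bystander, loose: a second such purple lane guide, nearer the robot. Origin: centre of its underside.
- nut_driver: Bystander, loose: driver with a yellow handle, 190 mm long, lying at the back. Origin: near its middle, on the bench.

How it is judged:
By the outcome, as a careful person would: the job done as asked, in the order asked, and still so for the second after the job is handed in, while the arm keeps its last pose, push and grip.
It also fails if it takes over 48 s, if anything falls off the work surface, if the arm or the gripper's body presses on something with over 40 N, if the wrist force passes 120 N, or if a joint passes its speed limit or range.

ROBOT

A 6-joint arm with a two-finger parallel gripper is mounted at the origin on the work surface. World frame = base frame: x ahead of the robot, y to its left, z up, the work surface at z = 0. Lengths are in mm, angles in rad, forces in N, time in s.
With the tool pointing down it reaches from about 275 to 850 mm from the base axis. Payload 5.2 kg.
Tool frame: the origin (TCP) lies between the finger pads; the fingertips stand 11 mm ahead of it and the grasp point (between the pads) lies 8 mm behind it; z points along the fingers, y is the direction in which the jaws open and shut (so a half turn about z gives the same grasp; the last joint's range is limited). The gripper opens to 85 mm and grips with 20 to 120 N. Pads are 22 mm wide; open, the fingers measure 114 mm over their backs; the gripper's body (76 mm by 85 mm) begins 54 mm behind the grasp point. The pads swing forward as they close: fully open they stand 13 mm farther back than shut.
Start: joints at [1.13, 0.259, 1.535, -0, 1.348, -0.203], TCP at [129.538, 534.532, 215.71] pointing down, gripper open.
Joint ranges: [-3.14, 3.14], [-0.91, 2.08], [0.19, 2.58], [-1.22, 4.36], [0.22, 2.71], [-3.12, 3.12]. Speed limits (rad/s): [2.57, 2.57, 3.14, 3.14, 3.14, 3.14].

INTERFACE

Orientations are given as a unit quaternion [w, x, y, z].
In Python, from rig import r gives the robot as it stands.
- The arm moves only by the tool carry_out, never from a script. Its arguments are lists of equal length, an entry for each row: "translation": the shift along the world's x, y, z in mm, a list of three; "twist": the turn about the world's z in rad. In form: {"translation": [[tx, ty, tz], ...], "twist": [twist, ...]}. A call has 1 to 20 rows; each row shifts and turns the commanded pose from where the row before left it; what a row does not reach is not made up. A row lasts 1/10 s, in which the tool goes at most 50 mm and 8.59 degrees, less where a joint would pass 70% of its speed; a pose out of reach is approached as far as the arm can. A call with a gripper value outside its range is refused whole. "grip" is the finger opening in mm, from 0 to 85.4, set as the call begins (left out, the last holds). The fingers move at their own pace and stop on an object; "squeeze" is the grip in N (left out, the last holds). Time passes only in rows, so rows that do not move let the fingers close. It gives the time, the measured TCP pose, the force and the opening at its end, in the units of the state.
- r.observe(): the state, without advancing time (a new reading comes with each control period).
- r.grab_frame(name): name is "scene" or "top"; returns a dict with "frame" (480x640x3 uint8, blue, green, red), "mtx" (3x3 intrinsics, pixels), "dist" ([k1, k2, p1, p2, k3] as OpenCV has them; the pictures are not rectified), "rvec" (rotation vector, rad) and "tvec" (3), from world to camera coordinates, as OpenCV has them. Camera axes: x right, y down, z forward; pixel columns grow to the right and rows downward; lengths in mm; the calibration is good to about 2 mm. A picture is of the moment at which its call begins. There is no depth.
- r.sign_off(): hands the job in, once; it reports no verdict.
The state is a dict: "clock": time; "joints": joint angles; "qvel": joint speeds; "effort": joint torques, N m; "tcp_pos": TCP position; "eef_rot": TCP orientation; "wrist_force": force on the tool from outside, world axes, zero at the start; "wrist_torque": the same for the moment, N m; "gripper_width": opening from 0.0 (shut) to 1.0 (fully open).
Only numpy, scipy, OpenCV 4.12 (cv2) and the standard library are available. Lean on these libraries where they do the work, as an engineer would, in place of code of your own. Each camera call takes 0.05 s, during which the arm holds its last target. There are 200 camera calls.

## Working session

There is one attempt and no reset: what is moved stays moved. The work goes in short steps, Python scripts to look and compute and a tool call to move; the robot and the scene stay as the last step left them, time stands still between calls to the robot, and variables do not carry over. Pictures are saved under pics/ and viewed, about 8 in all and at most 12, crops included, and the job is handed in when it is done.

Besides the shell and the picture viewer there is one more tool, called after ">>>" as name(argument=value, ...), one argument or row to a line, values as JSON. carry_out: Moves the arm, as the interface text tells. Its arguments: {"type":"object","properties":{"translation":{"type":"array"},"twist":{"type":"array"},"grip":{"type":"number"},"squeeze":{"type":"number"}},"required":["translation","twist"]}

```bash
mkdir -p pics; cat > h.py <<'E'
import cv2, numpy as np
from rig import r
def grab(n):
    f=r.grab_frame(n); return f
def ray(f,uv):
    K=np.array(f["mtx"],float);d=np.array(f["dist"],float)
    p=cv2.undistortPoints(np.array([[uv]],float),K,d)[0,0]
    R=cv2.Rodrigues(np.array(f["rvec"],float))[0];t=np.array(f["tvec"],float).ravel()
    return -R.T@t, R.T@np.array([p[0],p[1],1.])
def onz(f,uv,z):
    c,d=ray(f,uv); return c+d*(z-c[2])/d[2]
def proj(f,P):
    return cv2.projectPoints(np.array(P,float).reshape(-1,3),np.array(f["rvec"],float),np.array(f["tvec"],float),np.array(f["mtx"],float),np.array(f["dist"],float))[0][:,0]
E
python3 - <<'E'
from h import *
for n in("scene","top"):
    f=grab(n); cv2.imwrite(f"pics/{n}0.png",f["frame"]); print(n,ray(f,(320,240)))
print(r.observe())
E
```

```text
scene (array([1248.14160541,  631.21059602,  944.8878032 ]), array([-0.53825528, -0.49833906, -0.6797013 ]))
top (array([ 486.86709446,   23.43157852, 1421.90989722]), array([ 0.0377093 , -0.00483837, -0.99929819]))
{'clock': 0.1, 'joints': array([ 1.13021221e+00,  2.59258544e-01,  1.53597287e+00,  1.09703292e-05,
        1.34801411e+00, -2.02781160e-01]), 'qvel': array([ 0.00084385, -0.00188301, -0.00147007,  0.00058476,  0.00085852,
        0.00165184]), 'effort': array([ 7.48728726e-04, -4.46968281e+01, -2.91247773e+01, -5.38599488e-04,
        6.32793133e-03, -1.27255667e-06]), 'tcp_pos': array([129.30689705, 534.06694444, 214.96439747]), 'eef_rot': array([-2.66361962e-04,  1.18622682e-01,  9.92939060e-01, -7.82349605e-04]), 'wrist_force': array([-0.64642539, -0.33550471,  0.32547987]), 'wrist_torque': array([-0.01173899, -0.0220499 ,  0.0520042 ]), 'gripper_width': 0.9946428540315987}
```

View pics/top0.png

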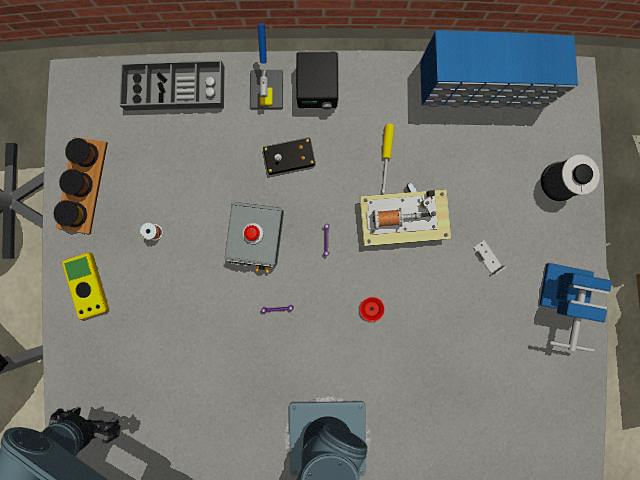

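View pics/scene0.png

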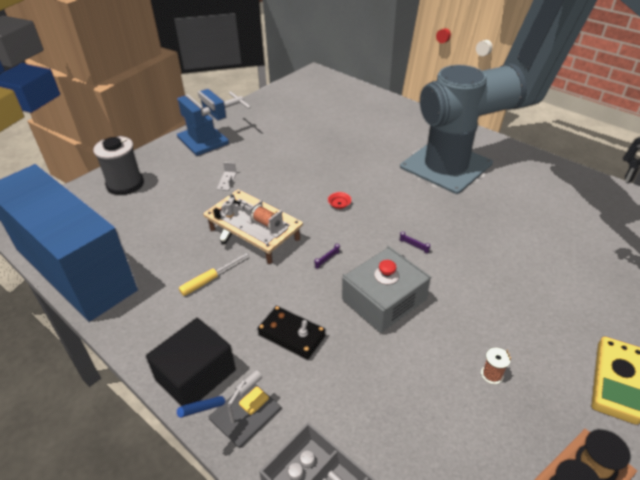

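The top view shows the red mushroom at (252,233). The mechanism is near (405,217), with its coil to the left (world +y) and its crank around (430,212). Next I'll measure both and take a close crop.

```bash
python3 - <<'E'
from h import *
def cen(m,box):
    mm=np.zeros_like(m);x0,y0,x1,y1=box;mm[y0:y1,x0:x1]=m[y0:y1,x0:x1]
    n,l,s,c=cv2.connectedComponentsWithStats(mm); i=1+np.argmax(s[1:,4]); return c[i],s[i]
F={}
for n,box in(("top",(235,215,270,250)),("scene",(370,250,405,290))):
    f=F[n]=grab(n);im=f["frame"];h=cv2.cvtColor(im,cv2.COLOR_BGR2HSV)
    m=(((h[...,0]<8)|(h[...,0]>172))&(h[...,1]>150)&(h[...,2]>80)).astype(np.uint8)
    c,s=cen(m,box);print(n,c,s,onz(f,c,119))
f=F["top"];h=cv2.cvtColor(f["frame"],cv2.COLOR_BGR2HSV)
# plywood top quad
m=((h[...,0]>15)&(h[...,0]<35)&(h[...,1]>40)&(h[...,2]>150)).astype(np.uint8);
mm=np.zeros_like(m);mm[180:255,350:460]=m[180:255,350:460]
pts=cv2.findNonZero(mm);rc=cv2.minAreaRect(cv2.convexHull(pts));b=cv2.boxPoints(rc)
W=np.array([onz(f,p,57) for p in b]);print(b,W)
print([np.linalg.norm(W[i]-W[(i+1)%4]) for i in range(4)])
a=cv2.resize(f["frame"][180:256,350:460],None,fx=7,fy=7,interpolation=cv2.INTER_CUBIC)
cv2.imwrite("pics/mtop.png",a)
E
```

```text
top [251.22033898 232.61581921] [244 225  15  16 177] [556.03468887 188.24374906 119.        ]
scene [387.04519774 267.10734463] [380 261  16  14 177] [562.64874285 191.2543414  119.        ]
[[359.7411  195.95818]
 [446.64355 188.56224]
 [450.85028 237.99147]
 [363.9478  245.3874 ]] [[ 652.80083365  -88.34993705   57.        ]
 [ 671.24949274 -319.27118373   57.        ]
 [ 540.3585286  -327.52627163   57.        ]
 [ 523.23301805  -97.59916352   57.        ]]
[np.float64(231.65702058698548), np.float64(131.151023516278), np.float64(230.56400012761563), np.float64(129.89752510662723)]
```

View pics/mtop.png

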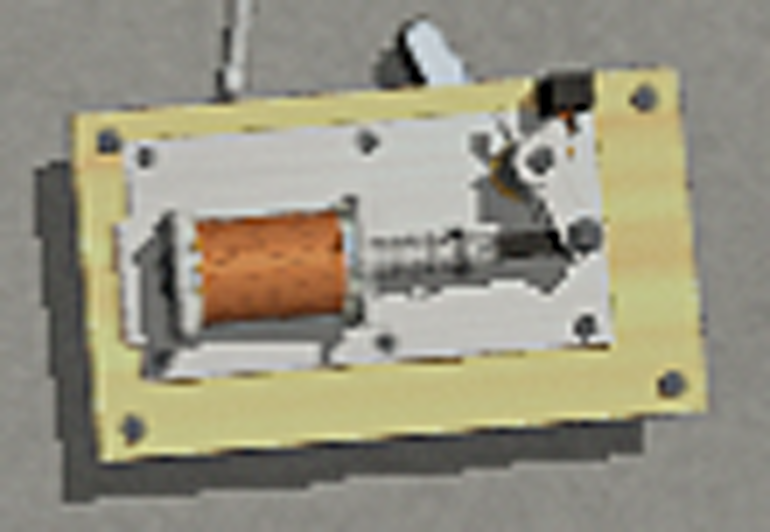

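The crop shows the hub at crop pixel (540,157), the pivot bolt at (583,235) and the black contact stack at (565,92). This gives a mechanism frame with its origin near (597,-203), +y = (-0.08, 0.997). Moving above the mushroom with the fingers shut.

>>> carry_out(
  translation=[
    [30.5,-24.6,0],
    [30.5,-24.6,0],
    [30.5,-24.6,0],
    [30.5,-24.6,0],
    [30.5,-24.6,0],
    [30.5,-24.6,0],
    [30.5,-24.6,0],
    [30.5,-24.6,0],
    [30.5,-24.6,0],
    [30.5,-24.6,0],
    [30.5,-24.6,0],
    [30.5,-24.6,0],
    [30.5,-24.6,0],
    [30.5,-24.6,0],
    [0,0,-25],
    [0,0,-25],
    [0,0,-10],
    [0,0,0],
    [0,0,0],
  ],
  twist=[0.0227,0.0227,0.0227,0.0227,0.0227,0.0227,0.0227,0.0227,0.0227,0.0227,0.0227,0.0227,0.0227,0.0227,0,0,0,0,0],
  grip=0,
  squeeze=40,
)

```text
clock: 2.1
tcp_pos: [556.8, 190.5, 156.5]
eef_rot: [0.0, -0.04, 0.999, 0.0]
wrist_force: [0.0, 0.2, 0.2]
gripper_width: 0.0
```

```bash
python3 - <<'E'
from h import *
f=grab("scene");o=r.observe();print(o["tcp_pos"],o["eef_rot"],o["gripper_width"],o["wrist_force"])
g=grab("top");p=(350+583.5/7-.43,180+235.5/7-.43);print("pivot top ray z102",onz(g,p,102)); q=(350+540.5/7-.43,180+157.5/7-.43);print("hub",onz(g,q,101))
o0=np.array([596.8,-202.6]);X=np.array([.9968,.0797]);Y=np.array([-.0797,.9968])
for a in((1,-70),(30,-56),(1,-42)):print(a,o0+a[0]*X+a[1]*Y)
im=f["frame"]
a=cv2.resize(im[150:350,190:440],None,fx=3.2,fy=3,interpolation=cv2.INTER_CUBIC);cv2.imwrite("pics/s1.png",a)
# mechanism points predicted in scene view
print(proj(f,[[*(o0+1*X-70*Y),102],[*(o0+30*X-56*Y),101]]))
E
```

```text
[557.2020505  190.55150789 157.03624371] [ 1.03979760e-03 -4.02709640e-02  9.99188249e-01  1.06383856e-04] -0.0028944006435824726 [ 0.92964606  0.22093968 -0.30257997]
pivot top ray z102 [ 602.129086   -270.91362616  102.        ]
hub [ 630.80487527 -255.89904332  101.        ]
(1, -70) [ 603.3758 -272.2963]
(30, -56) [ 631.1672 -256.0298]
(1, -42) [ 601.1442 -244.3859]
[[231.45976539 194.5802911 ]
 [227.39622902 202.63769341]]
```

View pics/s1.png

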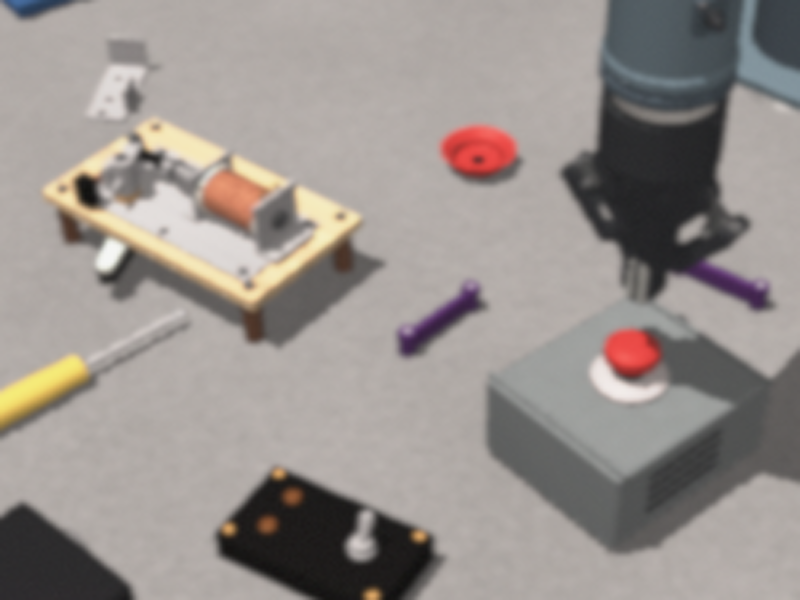

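Fingers are shut above the mushroom (crop px 632,350), and the mechanism prediction matches the hub and pivot to about 2 mm. Pressing.

>>> carry_out(
  translation=[
    [0,0,-10],
    [0,0,-9],
    [0,0,-3],
    [0,0,-2],
    [0,0,-2],
    [0,0,-1],
    [0,0,0],
  ],
  twist=[0,0,0,0,0,0,0],
)

```text
clock: 2.9
tcp_pos: [556.6, 190.1, 128.7]
eef_rot: [-0.0, -0.04, 0.999, 0.0]
wrist_force: [0.2, 0.4, -0.1]
gripper_width: -0.008
```

>>> carry_out(
  translation=[
    [0,0,-1],
    [0,0,-1],
    [0,0,-0.5],
    [0,0,0],
  ],
  twist=[0,0,0,0],
)

```text
clock: 3.3
tcp_pos: [556.5, 190.1, 126.2]
eef_rot: [-0.0, -0.04, 0.999, -0.0]
wrist_force: [0.6, 0.7, -0.3]
gripper_width: -0.001
```

>>> carry_out(
  translation=[
    [0,0,-1],
    [0,0,-0.5],
    [0,0,0],
  ],
  twist=[0,0,0],
)

```text
clock: 3.6
tcp_pos: [556.5, 190.1, 124.6]
eef_rot: [-0.0, -0.04, 0.999, 0.0]
wrist_force: [-0.5, -0.3, -0.4]
gripper_width: 0.004
```

>>> carry_out(
  translation=[
    [0,0,-1],
    [0,0,-0.5],
    [0,0,0],
  ],
  twist=[0,0,0],
)

```text
clock: 3.9
tcp_pos: [556.4, 190.2, 123.1]
eef_rot: [-0.0, -0.04, 0.999, -0.0]
wrist_force: [0.4, 0.1, 0.6]
gripper_width: 0.006
```

```bash
python3 - <<'E'
from h import *
f=grab("scene")
cv2.imwrite("pics/s2.png",cv2.resize(f["frame"][220:310,340:440],None,fx=6,fy=6,interpolation=cv2.INTER_CUBIC))
print(r.observe()["wrist_force"])
E
```

```text
[ 0.21992337 -0.00949773  0.02966796]
```

View pics/s2.png

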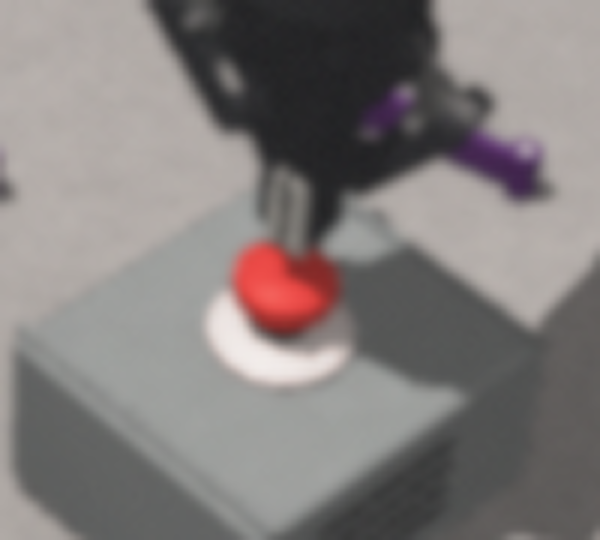

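The fingertips are just above or at the mushroom, slightly behind its centre, and it still looks up. I'll shift a little to +x and keep going down.

>>> carry_out(
  translation=[
    [3,0,0],
    [0,0,-1],
    [0,0,-1],
    [0,0,0],
  ],
  twist=[0,0,0,0],
)

```text
clock: 4.35
tcp_pos: [559.4, 190.1, 120.9]
eef_rot: [-0.0, -0.04, 0.999, -0.0]
wrist_force: [-0.3, -0.9, 0.5]
gripper_width: -0.002
```

```bash
python3 - <<'E'
from h import *
f=grab("scene");o=r.observe();t=o["tcp_pos"];print(o["wrist_force"],o["effort"])
print("tip proj",proj(f,[t-[0,0,11],t,[t[0],t[1],123]]))
cv2.imwrite("pics/s3.png",cv2.resize(f["frame"][230:290,350:430],None,fx=8,fy=8,interpolation=cv2.INTER_CUBIC))
h=cv2.cvtColor(f["frame"],cv2.COLOR_BGR2HSV)
m=(((h[...,0]<8)|(h[...,0]>172))&(h[...,1]>150)&(h[...,2]>80)).astype(np.uint8);mm=m[245:295,365:410]
print(cv2.boundingRect(mm),mm.sum())
E
```

```text
[-0.04607123  0.80344887  0.30035892] [-1.71662547e-02 -5.06392372e+01 -2.66691130e+01 -1.30758770e-03
 -8.91095144e-03 -1.26842204e-05]
tip proj [[387.22318098 268.95424348]
 [387.59247235 265.38751962]
 [387.65945863 264.74059799]]
(15, 17, 16, 13) 148
```

View pics/s3.png

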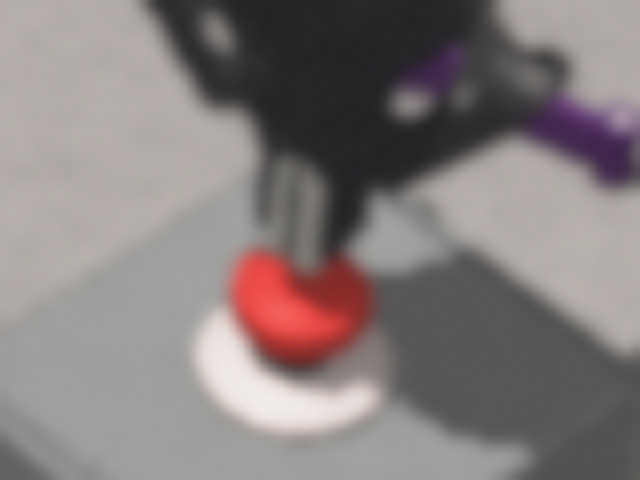

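The mushroom still looks up (its blob bottom is unchanged at row 274). The tips show at about (388,264), which means they are near z≈124, so they are higher than nominal. Continuing down by force.

>>> carry_out(
  translation=[
    [0,0,-1],
    [0,0,-1],
    [0,0,0],
  ],
  twist=[0,0,0],
)

```text
clock: 4.7
tcp_pos: [559.4, 190.1, 119.0]
eef_rot: [-0.0, -0.04, 0.999, -0.0]
wrist_force: [-0.5, -0.6, 0.5]
gripper_width: 0.001
```

>>> carry_out(
  translation=[
    [0,0,-1],
    [0,0,-1],
    [0,0,0],
  ],
  twist=[0,0,0],
)

```text
clock: 5.0
tcp_pos: [559.4, 190.1, 117.0]
eef_rot: [-0.0, -0.04, 0.999, -0.0]
wrist_force: [-0.5, -0.6, -0.3]
gripper_width: -0.002
```

>>> carry_out(
  translation=[
    [0,0,-1],
    [0,0,-1],
    [0,0,0],
  ],
  twist=[0,0,0],
)

```text
clock: 5.3
tcp_pos: [559.4, 190.1, 115.0]
eef_rot: [-0.0, -0.04, 0.999, -0.0]
wrist_force: [-1.5, 0.9, 0.2]
gripper_width: -0.002
```

```bash
python3 - <<'E'
from h import *
f=grab("scene");o=r.observe();t=o["tcp_pos"];print(o["wrist_force"],t)
g=grab("top")
a=cv2.resize(f["frame"][230:290,350:430],None,fx=5,fy=5,interpolation=cv2.INTER_CUBIC);b=cv2.resize(g["frame"][190:250,220:300],None,fx=5,fy=5,interpolation=cv2.INTER_CUBIC)
cv2.imwrite("pics/s4.png",np.hstack([a,b]))
print("tip proj",proj(f,[t-[0,0,11]]),proj(g,[t-[0,0,11]]))
E
```

```text
[-0.01271085  0.66866268  0.4308477 ] [559.48500863 190.12728253 115.10712162]
tip proj [[387.01334652 270.87445745]] [[251.21669143 231.56146097]]
```

View pics/s4.png

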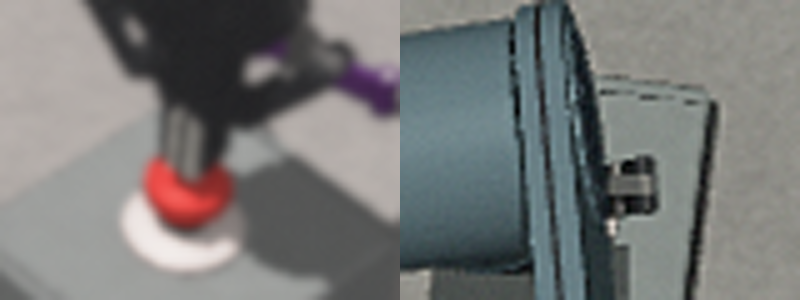

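```bash
python3 - <<'E'
from h import *
f=grab("scene");a=cv2.imread("pics/scene0.png").astype(int);b=f["frame"].astype(int)
for u in(384,387,390):
  print(u);print("then",[(v,a[v,u].tolist()) for v in range(258,282,1)][::2]);print("now ",[(v,b[v,u].tolist()) for v in range(258,282,1)][::2])
def red(x):return (x[...,2]-np.maximum(x[...,0],x[...,1]))
for x in(a,b):
  R=np.clip(red(x)[255:285,370:405],0,None);print([int(s) for s in R.sum(1)])
print(r.observe()["effort"],r.observe()["wrist_torque"])
E
```

```text
384
then [(258, [144, 147, 155]), (260, [95, 98, 200]), (262, [66, 69, 224]), (264, [67, 70, 227]), (266, [70, 74, 230]), (268, [81, 86, 236]), (270, [76, 80, 229]), (272, [51, 54, 171]), (274, [51, 52, 118]), (276, [121, 124, 133]), (278, [209, 213, 222]), (280, [224, 227, 234])]
now  [(258, [113, 118, 120]), (260, [109, 113, 118]), (262, [104, 109, 134]), (264, [77, 81, 187]), (266, [67, 70, 219]), (268, [86, 91, 240]), (270, [81, 86, 237]), (272, [55, 57, 184]), (274, [54, 56, 126]), (276, [129, 132, 142]), (278, [220, 223, 231]), (280, [233, 235, 241])]
387
then [(258, [138, 141, 157]), (260, [86, 88, 207]), (262, [66, 69, 224]), (264, [66, 69, 226]), (266, [68, 70, 228]), (268, [74, 78, 233]), (270, [74, 78, 232]), (272, [54, 57, 183]), (274, [40, 42, 124]), (276, [75, 77, 89]), (278, [165, 169, 179]), (280, [219, 222, 231])]
now  [(258, [108, 113, 115]), (260, [112, 116, 119]), (262, [116, 121, 124]), (264, [109, 113, 125]), (266, [67, 70, 137]), (268, [65, 69, 210]), (270, [78, 83, 238]), (272, [58, 61, 196]), (274, [43, 44, 133]), (276, [81, 82, 96]), (278, [178, 181, 193]), 
[... 324 characters left out ...]
, 75]), (260, [67, 68, 70]), (262, [65, 65, 68]), (264, [64, 65, 94]), (266, [50, 52, 129]), (268, [46, 48, 154]), (270, [62, 65, 211]), (272, [52, 55, 177]), (274, [59, 61, 126]), (276, [105, 107, 117]), (278, [159, 163, 173]), (280, [221, 224, 232])]
[41, 28, 11, 90, 428, 1071, 1699, 2115, 2369, 2522, 2612, 2655, 2626, 2544, 2428, 2262, 1973, 1550, 1165, 807, 427, 229, 211, 230, 230, 197, 182, 166, 141, 66]
[60, 46, 33, 23, 23, 71, 224, 526, 904, 1294, 1644, 1909, 2104, 2221, 2288, 2257, 2047, 1650, 1246, 855, 450, 224, 207, 224, 199, 170, 161, 157, 149, 71]
[ 1.93216816e-03 -5.07612991e+01 -2.64347988e+01 -2.80962213e-04
  2.28163786e-03 -2.14054847e-05] [0.0131386  0.00048371 0.07597811]
```

The mushroom has not moved and there is no contact, so the tips really are higher than nominal. Continuing in small, force-watched steps.

>>> carry_out(
  translation=[
    [0,0,-1],
    [0,0,-1],
    [0,0,0],
  ],
  twist=[0,0,0],
)

```text
clock: 5.75
tcp_pos: [559.4, 190.1, 113.0]
eef_rot: [-0.0, -0.04, 0.999, -0.0]
wrist_force: [0.0, -0.7, -0.3]
gripper_width: -0.001
```

>>> carry_out(
  translation=[
    [0,0,-1],
    [0,0,-1],
    [0,0,0],
  ],
  twist=[0,0,0],
)

```text
clock: 6.05
tcp_pos: [559.4, 190.1, 111.0]
eef_rot: [-0.0, -0.04, 0.999, -0.0]
wrist_force: [-0.7, 0.7, 0.0]
gripper_width: -0.001
```

```bash
cat > red.py <<'E'
from h import *
f=grab("scene");b=f["frame"].astype(int);o=r.observe()
R=np.clip(b[...,2]-np.maximum(b[...,0],b[...,1]),0,None)[255:285,370:405];print([int(s) for s in R.sum(1)],o["tcp_pos"],o["wrist_force"])
print("u387",[(v,b[v,387].tolist()) for v in range(262,280,2)])
t=o["tcp_pos"]
print("rays z123:",onz(f,(387,267),123),"z115",onz(f,(387,267),115))
E
python3 red.py
```

```text
[59, 45, 33, 22, 25, 52, 162, 411, 695, 962, 1312, 1675, 1972, 2183, 2261, 2217, 2028, 1644, 1244, 855, 446, 228, 206, 220, 200, 164, 164, 158, 149, 74] [559.44477021 190.10942227 111.07921195] [ 0.06990258 -0.0371354   0.30322012]
u387 [(262, [114, 119, 121]), (264, [114, 119, 122]), (266, [98, 102, 131]), (268, [70, 74, 208]), (270, [78, 83, 237]), (272, [58, 61, 196]), (274, [43, 45, 133]), (276, [81, 83, 96]), (278, [177, 181, 192])]
rays z123: [565.7756322  193.12051561 123.        ] z115 [559.13369426 188.85628315 115.        ]
```

>>> carry_out(
  translation=[
    [0,0,-1],
    [0,0,-1],
    [0,0,-1],
    [0,0,0],
  ],
  twist=[0,0,0,0],
)

```text
clock: 6.5
tcp_pos: [559.4, 190.1, 108.0]
eef_rot: [-0.0, -0.04, 0.999, -0.0]
wrist_force: [0.6, -0.0, 0.5]
gripper_width: 0.003
```

```bash
python3 red.py
```

```text
[45, 41, 33, 22, 22, 34, 101, 283, 543, 791, 1070, 1421, 1783, 2082, 2238, 2215, 2025, 1639, 1246, 862, 453, 224, 206, 220, 199, 168, 164, 157, 148, 75] [559.46890544 190.10594508 108.09511131] [ 0.14021223 -0.03086595 -0.64226312]
u387 [(262, [114, 119, 122]), (264, [115, 119, 122]), (266, [113, 117, 131]), (268, [89, 94, 206]), (270, [79, 84, 238]), (272, [58, 62, 196]), (274, [43, 45, 133]), (276, [81, 82, 95]), (278, [178, 181, 193])]
rays z123: [565.7756322  193.12051561 123.        ] z115 [559.13369426 188.85628315 115.        ]
```

```bash
python3 - <<'E'
from h import *
f=grab("scene");a=f["frame"].copy();t=r.observe()["tcp_pos"]
b=cv2.resize(a[225:295,345:435],None,fx=8,fy=8,interpolation=cv2.INTER_CUBIC)
def dot(P,c):
    u,v=proj(f,[P])[0];cv2.circle(b,(int((u-345+.5)*8),int((v-225+.5)*8)),3,c,-1)
for an in np.arange(0,6.28,.2):
    dot([558+20*np.cos(an),188.5+20*np.sin(an),123],(0,255,0))
    dot([558+20*np.cos(an),188.5+20*np.sin(an),107],(255,255,0))
    dot([558+27*np.cos(an),188.5+27*np.sin(an),94],(255,0,255))
dot(t,(255,255,255));dot(t-[0,0,11],(0,0,0))
cv2.imwrite("pics/s5.png",b)
E
```

```text
(no output)
```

View pics/s5.png

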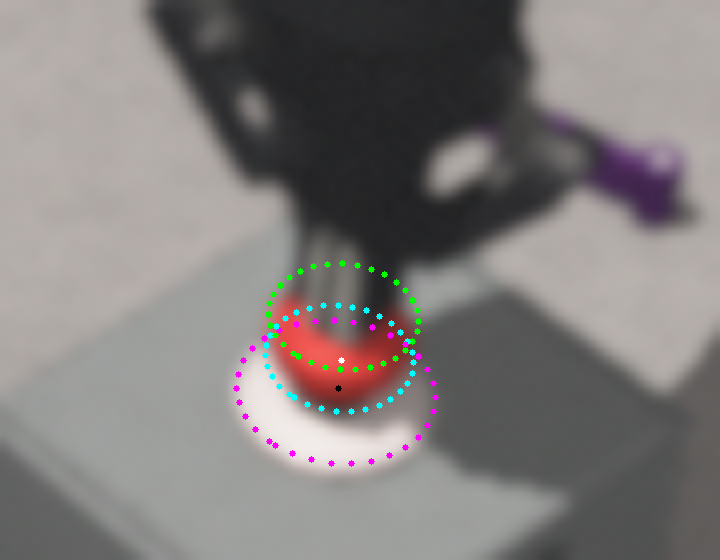

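The overlay fits the collar and head. The mushroom is still up and the visible tip bottom (crop px 345,335) is right about at the top face. Continuing.

>>> carry_out(
  translation=[
    [0,0,-1],
    [0,0,-1],
    [0,0,-1],
    [0,0,0],
  ],
  twist=[0,0,0,0],
)

```text
clock: 7.0
tcp_pos: [559.8, 190.2, 106.4]
eef_rot: [0.001, -0.04, 0.999, -0.0]
wrist_force: [-1.8, -0.5, 6.2]
gripper_width: -0.001
```

```bash
python3 red.py
```

```text
[43, 40, 30, 26, 23, 25, 60, 193, 428, 687, 913, 1197, 1562, 1874, 2077, 2133, 2021, 1718, 1334, 943, 538, 256, 202, 224, 210, 175, 163, 156, 148, 73] [559.83883899 190.1625535  106.41955262] [-2.66061484 -0.89412291  7.79764197]
u387 [(262, [117, 120, 123]), (264, [115, 119, 122]), (266, [114, 118, 124]), (268, [102, 106, 173]), (270, [79, 84, 231]), (272, [61, 64, 204]), (274, [44, 47, 142]), (276, [80, 82, 101]), (278, [165, 169, 179])]
rays z123: [565.7756322  193.12051561 123.        ] z115 [559.13369426 188.85628315 115.        ]
```

Contact: about 8 N with TCP z≈107, so the tips sit about 16 mm above the reported TCP z. I'll use that offset from now on and press on.

>>> carry_out(
  translation=[
    [0,0,-1],
    [0,0,-1],
    [0,0,-1],
    [0,0,-1],
    [0,0,0],
  ],
  twist=[0,0,0,0,0],
)

```text
clock: 7.55
tcp_pos: [559.3, 190.1, 100.7]
eef_rot: [-0.0, -0.04, 0.999, -0.0]
wrist_force: [-0.6, 0.1, 0.6]
gripper_width: -0.003
```

```bash
python3 red.py
```

```text
[34, 27, 21, 19, 17, 20, 20, 25, 67, 213, 476, 757, 986, 1254, 1615, 1946, 2135, 2185, 2108, 1872, 1444, 969, 536, 298, 230, 181, 160, 160, 151, 75] [559.32150618 190.11093284 100.74250713] [-0.27979876  0.53257656  0.54064565]
u387 [(262, [115, 119, 122]), (264, [115, 119, 123]), (266, [113, 117, 120]), (268, [111, 115, 122]), (270, [91, 94, 161]), (272, [76, 81, 232]), (274, [67, 70, 220]), (276, [57, 60, 155]), (278, [131, 134, 157])]
rays z123: [565.7756322  193.12051561 123.        ] z115 [559.13369426 188.85628315 115.        ]
```

It snapped: the force dropped to about 0 and the head's image fell by about 2 px. Lifting away and crossing to the clear plate behind the pivot.

>>> carry_out(
  translation=[
    [0,0,10],
    [0,0,20],
    [0,0,20],
    [2.7,-35.1,0],
    [2.7,-35.1,0],
    [2.7,-35.1,0],
    [2.7,-35.1,0],
    [2.7,-35.1,0],
    [2.7,-35.1,0],
    [2.7,-35.1,0],
    [2.7,-35.1,0],
    [2.7,-35.1,0],
    [2.7,-35.1,0],
    [2.7,-35.1,0],
    [2.7,-35.1,0],
    [2.7,-35.1,0],
    [2.7,-35.1,0],
    [0,0,0],
    [0,0,0],
  ],
  twist=[0,0,0,0,0,0,0,0,0,0,0,0,0,0,0,0,0,0,0],
)

```text
clock: 9.5
tcp_pos: [597.1, -302.1, 151.4]
eef_rot: [0.0, -0.039, 0.999, 0.0]
wrist_force: [0.8, -0.6, 0.5]
gripper_width: -0.008
```

```bash
python3 - <<'E'
from h import *
f=grab("scene");g=grab("top");o=r.observe();t=o["tcp_pos"];print(t,o["eef_rot"],o["wrist_force"])
b=f["frame"].astype(int);R=np.clip(b[...,2]-np.maximum(b[...,0],b[...,1]),0,None)[255:285,370:405];print([int(s) for s in R.sum(1)])
print(proj(f,[t+[0,0,15]]),proj(g,[t+[0,0,15]]))
a=cv2.resize(f["frame"][120:270,185:305],None,fx=4,fy=4,interpolation=cv2.INTER_CUBIC)
c=cv2.resize(g["frame"][180:255,380:460],None,fx=4,fy=4,interpolation=cv2.INTER_CUBIC)
d=np.zeros((600,320,3),np.uint8);d[:300]=c
d[320:320+240]=cv2.resize(f["frame"][240:300,350:430],None,fx=4,fy=4)
cv2.imwrite("pics/m1.png",np.hstack([a,d]))
E
```

```text
[ 597.30876079 -300.33990386  151.45670687] [-4.41099597e-05 -4.02043940e-02  9.99191432e-01  2.93867524e-04] [-0.01324849  0.73425499  0.00846145]
[44, 25, 12, 3, 0, 19, 202, 696, 1359, 1889, 2244, 2477, 2622, 2694, 2714, 2674, 2570, 2439, 2231, 1903, 1432, 964, 548, 303, 239, 184, 169, 162, 149, 71]
[[222.72393177 168.6548771 ]] [[450.69460269 212.77170264]]
```

View pics/m1.png

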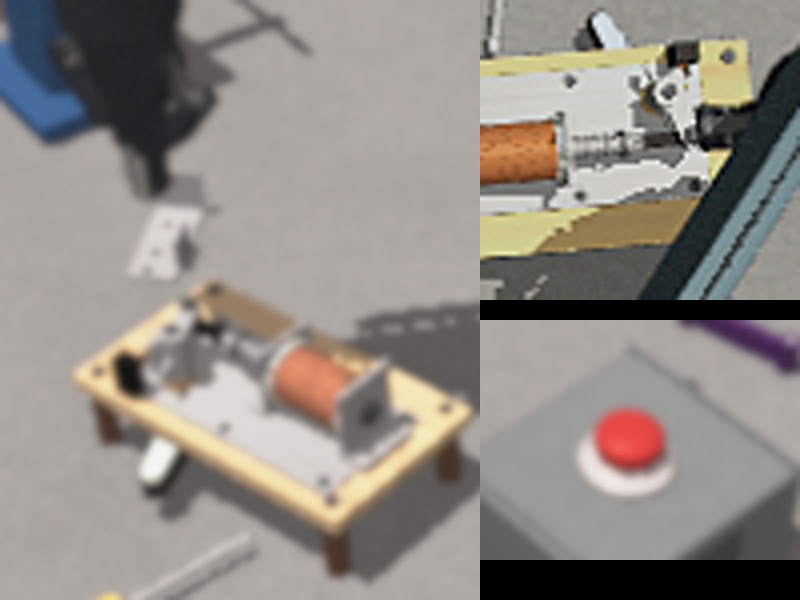

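The mushroom stays latched (lower-right panel: head down on its collar). The fingertips appear at scene (222,168), exactly where TCP+15 mm predicts. Descending behind the pivot.

>>> carry_out(
  translation=[
    [0,0,-20],
    [0,0,-20],
    [0,0,-15],
    [0,0,-10],
    [0,0,-10],
    [0,0,-10],
    [0,0,0],
    [0,0,0],
  ],
  twist=[0,0,0,0,0,0,0,0],
)

```text
clock: 10.4
tcp_pos: [597.5, -301.3, 66.3]
eef_rot: [0.0, -0.04, 0.999, -0.0]
wrist_force: [0.9, -0.9, -1.0]
gripper_width: 0.003
```

```bash
python3 - <<'E'
from h import *
f=grab("scene");g=grab("top");o=r.observe();print(o["tcp_pos"],o["wrist_force"])
a=cv2.resize(f["frame"][160:240,200:300],None,fx=5,fy=5,interpolation=cv2.INTER_CUBIC)
c=cv2.resize(g["frame"][180:260,400:450],None,fx=5,fy=5,interpolation=cv2.INTER_CUBIC)
cv2.imwrite("pics/m2.png",np.hstack([a,c]))
E
```

```text
[ 597.7722618  -301.68256358   66.93766665] [ 0.33317779 -0.10712327 -0.37746436]
```

View pics/m2.png

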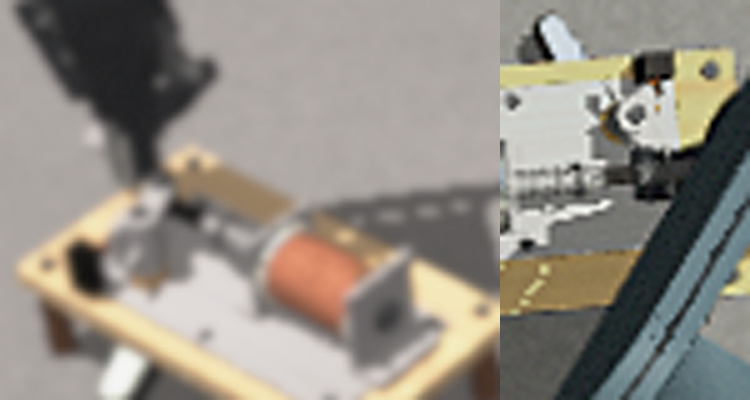

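The fingers stand behind the crank arm (left panel, px ~140,170) with no contact. Approaching along mechanism +y.

>>> carry_out(
  translation=[
    [-0.2,2,0],
    [-0.2,2,0],
    [-0.2,2,0],
    [-0.2,2,0],
    [-0.2,2,0],
    [0,0,0],
  ],
  twist=[0,0,0,0,0,0],
)

```text
clock: 11.1
tcp_pos: [595.6, -292.8, 66.6]
eef_rot: [-0.001, -0.04, 0.999, -0.001]
wrist_force: [-2.7, -4.4, 0.1]
gripper_width: -0.001
```

>>> carry_out(
  translation=[
    [-0.2,2,0],
    [-0.2,2,0],
    [-0.2,2,0],
    [-0.2,2,0],
    [-0.2,2,0],
    [-0.2,2,0],
    [0,0,0],
  ],
  twist=[0,0,0,0,0,0,0],
)

```text
clock: 11.8
tcp_pos: [592.2, -281.6, 66.4]
eef_rot: [-0.002, -0.04, 0.999, -0.001]
wrist_force: [-5.5, -8.0, 2.4]
gripper_width: 0.001
```

The finger is being nudged toward -x, so I'll add +x while continuing.

>>> carry_out(
  translation=[
    [0.6,1,0],
    [0.6,1,0],
    [0.6,1,0],
    [0.6,1,0],
    [0.6,1,0],
    [0.6,1,0],
    [0,0,0],
  ],
  twist=[0,0,0,0,0,0,0],
)

```text
clock: 12.5
tcp_pos: [598.0, -275.6, 66.8]
eef_rot: [-0.0, -0.04, 0.999, -0.002]
wrist_force: [-4.1, -7.6, 2.3]
gripper_width: 0.001
```

```bash
python3 - <<'E'
from h import *
f=grab("scene");g=grab("top");o=r.observe();print(o["tcp_pos"],o["wrist_force"])
a=cv2.resize(f["frame"][160:240,200:300],None,fx=5,fy=5,interpolation=cv2.INTER_CUBIC)
c=cv2.resize(g["frame"][190:240,395:445],None,fx=8,fy=8,interpolation=cv2.INTER_CUBIC)
cv2.imwrite("pics/m3.png",np.hstack([a[:400,:400],c]))
E
```

```text
[ 598.00230599 -275.59754589   66.75974867] [-3.6143883  -7.85820713  0.84819259]
```

View pics/m3.png

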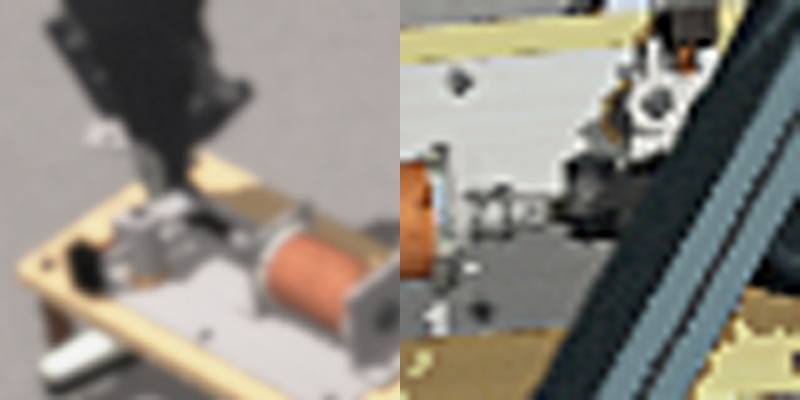

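The crank follows the finger (arm turned, bat swung, spring compressing). Continuing gently.

>>> carry_out(
  translation=[
    [-0.1,1,0],
    [-0.1,1,0],
    [-0.1,1,0],
    [-0.1,1,0],
    [-0.1,1,0],
    [-0.1,1,0],
    [0,0,0],
  ],
  twist=[0,0,0,0,0,0,0],
)

```text
clock: 13.3
tcp_pos: [597.7, -269.9, 66.8]
eef_rot: [-0.0, -0.04, 0.999, -0.002]
wrist_force: [-2.2, -9.4, 0.9]
gripper_width: -0.002
```

>>> carry_out(
  translation=[
    [0,1,0],
    [0,1,0],
    [0,1,0],
    [0,0,0],
  ],
  twist=[0,0,0,0],
)

```text
clock: 13.7
tcp_pos: [598.0, -267.3, 66.9]
eef_rot: [0.0, -0.04, 0.999, -0.002]
wrist_force: [-1.6, -9.1, -0.3]
gripper_width: -0.003
```

>>> carry_out(
  translation=[
    [0,1,0],
    [0,1,0],
    [0,0,0],
  ],
  twist=[0,0,0],
)

```text
clock: 14.0
tcp_pos: [598.0, -267.1, 66.9]
eef_rot: [0.0, -0.04, 0.999, -0.004]
wrist_force: [-3.2, -13.9, -1.8]
gripper_width: -0.0
```

The travel stopped while the force rose from 9 to 14 N: this should be the coil stop, and I'll check by picture.

```bash
python3 - <<'E'
from h import *
f=grab("scene");g=grab("top");o=r.observe();print(o["tcp_pos"],o["wrist_force"])
o0=np.array([596.2,-201.9]);X=np.array([.9968,.0797]);Y=np.array([-.0797,.9968])
P=lambda x,y,z:[*(o0+x*X+y*Y),z]
s=8
def crop(fr,x0,y0,w,h):
    b=cv2.resize(fr["frame"][y0:y0+h,x0:x0+w],None,fx=s,fy=s,interpolation=cv2.INTER_CUBIC)
    for p,c in((P(1,-42,102),(0,0,255)),(P(30,-56,101),(255,0,0)),(P(1,-70,102),(0,255,0))):
        u,v=proj(fr,[p])[0];cv2.circle(b,(int((u-x0+.5)*s),int((v-y0+.5)*s)),3,c,-1)
    return b
cv2.imwrite("pics/m4.png",np.hstack([crop(f,205,175,50,60),crop(g,395,175,50,60)]))
# bat direction at rest (top0) and now: white blob beyond the plywood's +x edge
for im in(cv2.imread("pics/top0.png"),g["frame"]):
    h=cv2.cvtColor(im,cv2.COLOR_BGR2HSV);m=((h[...,1]<45)&(h[...,2]>195)).astype(np.uint8)
    mm=np.zeros_like(m);mm[160:192,395:450]=m[160:192,395:450]
    p=cv2.findNonZero(mm)
    if p is not None:
        p=p[:,0];W=np.array([onz(g,q,35)[:2] for q in p.astype(float)])-o0
        w=np.c_[W@X,W@Y];k=w[:,0]>66;w=w[k]
        print(len(w),w.mean(0),"angle from shaft",np.arctan2(*(w.mean(0)-[30,-56])[::-1]))
b=f["frame"].astype(int);R=np.clip(b[...,2]-np.maximum(b[...,0],b[...,1]),0,None)[255:285,370:405];print([int(s) for s in R.sum(1)][16:24])
E
```

```text
[ 597.99119151 -267.07903877   66.93835627] [ -2.78847726 -14.37746602  -1.14074758]
39 [ 78.35224595 -34.05568975] angle from shaft 0.42604485728998115
42 [ 78.06167294 -79.93613764] angle from shaft -0.46207007855922594
[2579, 2447, 2254, 1923, 1446, 973, 550, 306]
```

View pics/m4.png

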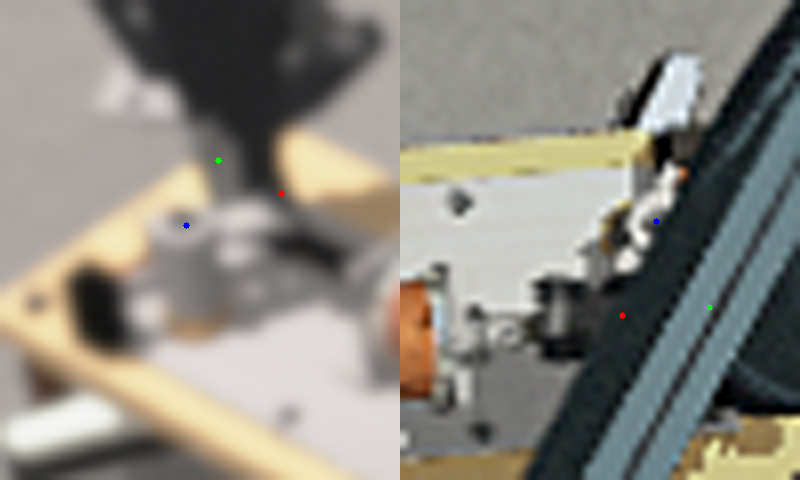

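The bat has swung 0.89 rad (0.9 = home), the stop is firm at about 14 N, and the mushroom's image still shows it latched. I'll hold briefly to check it's steady, then hand in.

>>> carry_out(
  translation=[
    [0,0,0],
    [0,0,0],
    [0,0,0],
    [0,0,0],
    [0,0,0],
  ],
  twist=[0,0,0,0,0],
)

```text
clock: 14.6
tcp_pos: [598.0, -267.1, 66.9]
eef_rot: [0.0, -0.04, 0.999, -0.004]
wrist_force: [-2.1, -13.7, -1.4]
gripper_width: 0.002
```

```bash
python3 - <<'E'
from h import *
o=r.observe();print(o["tcp_pos"],o["wrist_force"],o["clock"]);print(r.sign_off())
E
```

```text
[ 597.99641441 -267.09605477   66.93414087] [ -2.05283972 -13.66255821  -1.42715063] 14.6
the job is handed in; nothing more can be done
None
```

The mushroom stop is latched, and the gripper is holding the crank home against its coil stop. I handed the job in at 14.6 s.

- **Mushroom:** I pressed it with shut fingers until it snapped down. The force fell from about 8 N to 0, and its image dropped about 2 px and was still there in the last picture.
- **Crank:** I then pushed the pivot along the mechanism's +y. The last 2 mm of command moved it only 0.2 mm, and the force rose from 9 to about 14 N, which was steady over 0.5 s. The flipper bat had swung 0.89 rad against 0.90 for fully home, which agrees within what the camera can measure.
- **What disagreed:** the fingertips touched about 26 mm higher than the given tool geometry says (about 16 mm above the reported TCP instead of 11 mm below). I found this by contact and camera and used that offset. I couldn't see the pivot itself at the end because the gripper hid it, so "home" rests on the force and the bat angle.
- **Other things on the bench:** I felt no contact with any of them, but I made no separate check of their positions at the end.

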